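# Third hand: hold a round bar in the spring jig for its screws

### The job

Turn the round aluminium bar over where it lies on the bench (it rolls) until its two screws face straight up. Then bring it, screws still up, lengthwise across both rubber-faced prongs of the grey spring jig, centred and down on the bench, and press it steadily against them (about 7 N) so that the black pointers stand in the green band, never in the red. Finish while still holding it there, as a third hand for a colleague who will tighten the screws, and leave the other things on the bench alone.

Things in the scene. Friction and masses are not known exactly. Their poses are not given: they have to be found in the camera images.
- bar: Loose round aluminium bar, 36 mm in diameter, 180 mm long, 0.26 to 0.5 kg; it rolls. Origin at its centre, 18 mm above the bench when lying. y runs along the bar; z points out through its two dark flush screw heads (15 mm across, 66 mm either side of the middle). At the start the screws face the robot's side, z about 74 degrees from vertical. Grip it across its middle, clear of the screws.
- jig: Grey spring jig fixed to the bench, 136 mm wide, 120 mm deep; rear block 40 mm high, the rest below 35. Origin on the bench midway between the two unloaded prong faces; x level, into the jig: the direction to press; y along the faces. Fixed side rails (54 to 68 mm either side) begin 38 mm behind the unloaded faces.
- stop_face (a point): Midway between the two black rubber prong faces, in their plane, 18 mm above the bench; moves with the prongs; axes as the jig's. The prongs are 14 mm wide, centred 43 mm either side, 5 to 33 mm above the bench. Between them is a gap 72 mm wide, 55 mm deep, open down to the bench: room for a finger that grips the middle of the bar.
- stop (a joint): How far the two prongs (one sprung yoke) are pushed into the jig, in m: 0 unloaded, end of travel 0.026. The spring gives 0.6 N per mm (7.2 N at 0.012). Black pointers over the side rails show it: white 0 to 0.008, green 0.008 to 0.016, white 0.016 to 0.022, red from 0.022.
- screwdriver: Green-handled screwdriver, 163 mm long, bystander. Origin under its middle.
- tape: Roll of black tape, 62 mm across, 19 mm high, bystander. Origin under its middle.
- esd_brush: Black brush, 152 mm long, bystander. Origin under its middle.
Things that resemble listed ones, but are neither listed nor needed, are in the scene too. What is shaped like the bar but brown is not meant.

How it is judged:
By the outcome, as a careful person would: the job done as asked, in the order asked, and still so for the second after the job is handed in, while the arm keeps its last pose, push and grip.
It also fails if it takes over 64 s, if anything falls off the work surface, if the arm or the gripper's body presses on something with over 40 N, if the wrist force passes 120 N, or if a joint passes its speed limit or range.

### The arm

A 6-joint arm with a two-finger parallel gripper is mounted at the origin on a cart in front of the work surface, level with it; the furniture and walls round the work are solid. World frame = base frame: x ahead of the robot, y to its left, z up, the work surface at z = 0. Lengths are in m, angles in rad, forces in N, time in s.
With the tool pointing down it reaches from about 0.375 to 0.975 m from the base axis. Payload 3.8 kg.
Tool frame: the origin (TCP) lies where the fingers leave the gripper's body, on its centre line; the fingertips stand 64 mm ahead of it and the grasp point (between the pads) lies 45 mm ahead of it; z points along the fingers, y is the direction in which the jaws open and shut (so a half turn about z gives the same grasp; the last joint's range is limited). The gripper opens to 88 mm and grips with 3 to 60 N. Pads are 18 mm wide; open, the fingers measure 123 mm over their backs; the gripper's body (75 mm by 187 mm) begins 45 mm behind the grasp point.
Start: joints at [1.113, 0.264, 1.604, -0, 1.274, -0.037], TCP at [0.276, 0.616, 0.303] pointing down, gripper open.
Joint ranges: [-2.63, 2.63], [-0.94, 2.18], [0.31, 2.57], [-1.31, 4.45], [0, 2.66], [-2.55, 2.55]. Speed limits (rad/s): [2.57, 2.57, 3.14, 3.14, 3.14, 3.14].

### API

Orientations are given as a unit quaternion [x, y, z, w].
In Python, from workcell import ctrl, imaging gives the robot as it stands.
- The arm moves only by the tool carry_out, never from a script. Its argument "increments" is a list of rows, each a list of 7 numbers: the shift along the tool's x, y, z in cm, then the turn, a rotation vector about the tool's x, y, z in rad, then the opening, from -1 (shut) to 1 (fully open), so that 0 is half open. A call has exactly 8 rows; each row is the pose to reach, as a shift and turn from the pose measured when the call began, along the tool's axes at that moment; what a row does not reach only later rows make up. A row lasts 1/8 s, in which the tool goes at most 62.5 mm and 10.7 degrees, less where a joint would pass 70% of its speed; a pose out of reach is approached as far as the arm can. A call with a gripper value outside its range is refused whole. The fingers move at their own pace and stop on an object; the grip force is fixed at half the most. Time passes only in rows, so rows that repeat a pose let the fingers close, or fill a call up. It gives the time, the measured TCP pose, the force and the opening at its end, in the units of the state.
- ctrl.state(): the state, without advancing time (a new reading comes with each control period).
- imaging.grab_frame(name): name is "scene" or "top"; returns the picture (480x640x3 uint8, blue, green, red); there is no depth.
- imaging.get_calibration(name): a dict with "intrinsics" (3x3 intrinsics, pixels), "world_from_camera" (4x4, takes a point from camera to world coordinates). Camera axes: x right, y down, z forward; pixel columns grow to the right and rows downward; lengths in m; the calibration is good to about 2 mm. A picture is of the moment at which its call begins. get_calibration takes no time and is no camera call.
- ctrl.close_job(): hands the job in, once; it reports no verdict.
Trained networks look in the newest picture that a camera, given by its name, has taken for a name from the list of things; names that differ only in an ending like _2 or _b are one class to them, and where a whole thing is asked for, a point or a joint stands for the part that bears it (a point fixed in the world has none). Each returns a list of dicts, best first, with "p" (0 to 1); they miss things now and then, are a little off and sometimes report something else, mostly with a low value. They report only what shows in the picture. A call takes as long as a camera call. They do not tell look-alikes from the thing itself.
- imaging.outline_of(camera, query): "region" (480x640 bool, what is visible of it) and "uv" ([column, row] in pixels, amid what is visible of it).
- imaging.landmark_of(camera, query): "uv" ([column, row] in pixels: a listed point, or the origin of a listed thing).
The state is a dict: "time": time; "joints": joint angles; "qvel": joint speeds; "joint_efforts": joint torques, N m; "tcp_pos": TCP position; "orientation": TCP orientation; "contact_force": force on the tool from outside, world axes, zero at the start; "torque": the same for the moment, N m; "width": finger opening in m.
Only numpy, scipy, OpenCV 4.12 (cv2) and the standard library are available. Lean on these libraries where they do the work, as an engineer would, in place of code of your own. Each camera call takes 0.05 s, during which the arm holds its last target. There are 200 camera calls.

## Working session

There is one attempt and no reset: what is moved stays moved. The work goes in short steps, Python scripts to look and compute and a tool call to move; the robot and the scene stay as the last step left them, time stands still between calls to the robot, and variables do not carry over. Pictures are saved under pics/ and viewed, about 8 in all and at most 12, crops included, and the job is handed in when it is done.

Besides the shell and the picture viewer there is one more tool, called after "Call:" by a JSON object that holds its "fn" and its "kwargs", one argument or row to a line. carry_out: Moves the arm, as the interface text tells. Its arguments: {"type":"object","properties":{"increments":{"type":"array"}},"required":["increments"]}

```bash
mkdir -p pics; ls
cat > h.py <<'E'
import numpy as np, cv2
from workcell import ctrl, imaging
from scipy.spatial.transform import Rotation as R
def ray(cam,uv,z):
    c=imaging.get_calibration(cam);K=np.array(c["intrinsics"]);T=np.array(c["world_from_camera"])
    d=T[:3,:3]@np.linalg.inv(K)@np.array([uv[0],uv[1],1.]);o=T[:3,3]
    return o+d*(z-o[2])/d[2]
def proj(cam,p):
    c=imaging.get_calibration(cam);K=np.array(c["intrinsics"]);T=np.linalg.inv(np.array(c["world_from_camera"]))
    q=K@(T[:3,:3]@np.array(p)+T[:3,3]);return q[:2]/q[2]
E
python3 - <<'E'
from h import *
np.set_printoptions(precision=4,suppress=True)
for c in("scene","top"):
    f=imaging.grab_frame(c);cv2.imwrite(f"pics/{c}0.png",f)
    print(c,np.array(imaging.get_calibration(c)["world_from_camera"])[:3,3])
    for n,z in(("bar",.018),("jig",0),("stop_face",.018),("screwdriver",0),("tape",0),("esd_brush",0)):
        for d in imaging.landmark_of(c,n): print(n,round(d["p"],2),np.array(d["uv"]),ray(c,d["uv"],z))
    for d in imaging.outline_of(c,"bar"):
        m=d["region"].astype(np.uint8);r=cv2.minAreaRect(cv2.findNonZero(m));b=cv2.boxPoints(r)
        print("barseg",round(d["p"],2),r,[ray(c,x,.018)[:2] for x in b])
s=ctrl.state();print(s)
E
```

```text
pics
scene [-0.2587  0.8217  0.6   ]
bar 0.62 [342.1 254.9] [ 0.4407 -0.3458  0.018 ]
jig 0.68 [222.5 307.7] [0.5161 0.0279 0.    ]
stop_face 0.58 [224.1 296.5] [0.5253 0.0118 0.018 ]
stop_face 0.52 [382.6 280.9] [ 0.2813 -0.2714  0.018 ]
screwdriver 0.77 [361.3 230.7] [ 0.514  -0.5741  0.    ]
tape 0.83 [267.4 244.9] [ 0.6666 -0.3149  0.    ]
esd_brush 0.58 [383.8 280.2] [ 0.2975 -0.3105  0.    ]
barseg 0.97 ((343.13226318359375, 253.9650115966797), (15.373578071594238, 50.21651077270508), 56.76829147338867) [array([ 0.4679, -0.2732]), array([ 0.4814, -0.5081]), array([ 0.4139, -0.4378]), array([ 0.4085, -0.222 ])]
barseg 0.55 ((401.5, 244.0), (14.0, 15.0), 90.0) [array([ 0.3913, -0.5456]), array([ 0.3571, -0.5719]), array([ 0.3118, -0.4776]), array([ 0.3439, -0.4529])]
top [ 0.3765 -0.2703  1.1767]
bar 0.86 [348.6 266.6] [ 0.4504 -0.3552  0.018 ]
bar 0.67 [449.2 329.9] [ 0.3159 -0.5695  0.018 ]
screwdriver 0.82 [440.  238.8] [ 0.5135 -0.5579  0.    ]
tape 0.67 [331.5 174.1] [ 0.6569 -0.3192 -0.    ]
esd_brush 0.66 [331.9 332.6] [ 0.3087 -0.32    0.    ]
barseg 0.68 ((453.2000122070
[... 184 characters left out ...]
.6537])]
barseg 0.56 ((350.4189453125, 268.4864807128906), (17.184608459472656, 85.21372985839844), 88.15238952636719) [array([ 0.4615, -0.2669]), array([ 0.4681, -0.4505]), array([ 0.4311, -0.4513]), array([ 0.4246, -0.2682])]
{'time': 0.8, 'joints': array([ 1.1131,  0.2639,  1.604 , -0.    ,  1.2737, -0.0369]), 'qvel': array([-0.0025,  0.001 ,  0.0003,  0.0014, -0.0003, -0.0008]), 'joint_efforts': array([  0.    , -50.1967, -35.7233,   0.073 ,   0.0181,  -0.    ]), 'tcp_pos': array([0.2757, 0.6161, 0.3027]), 'orientation': array([0.2089, 0.9779, 0.    , 0.    ]), 'contact_force': array([ 1.0006, -0.2841, -0.5758]), 'torque': array([-0.019 ,  0.0184, -0.0493]), 'width': 0.08816155789862311}
```

View pics/scene0.png

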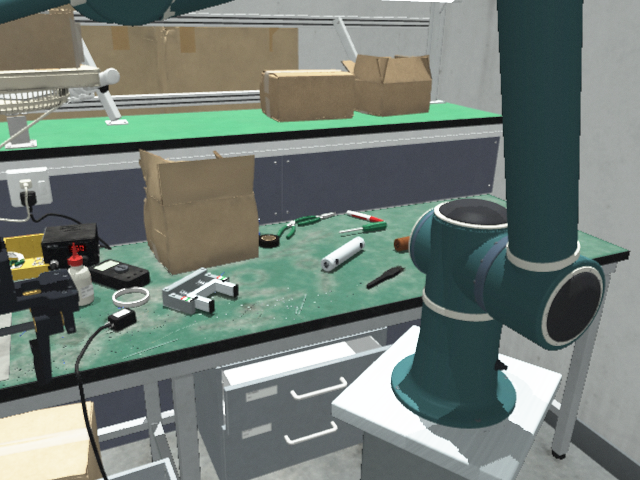

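View pics/top0.png

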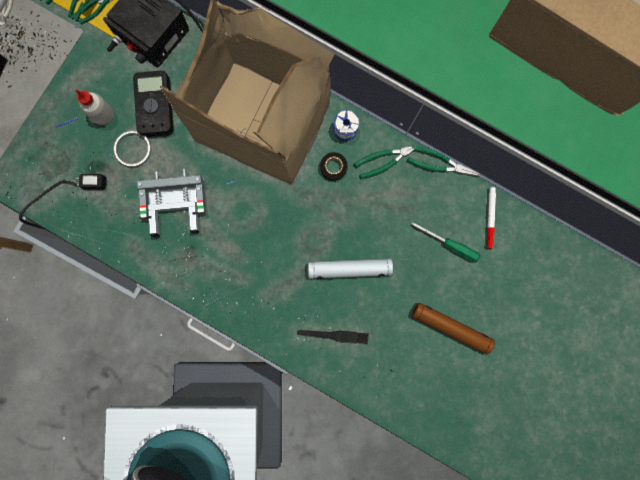

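The top view shows the silver bar at (349,269), a brown look-alike at (452,329), the jig at (172,205) with its prong tips near (154,235) and (196,231), and the brush at (333,337). In the scene view the bar is at (343,254) and the jig at (200,290). The only thing that could be taken for the bar is the brown cylinder; the description picks the silver one at (349,269). Next is one close crop to check.

Run:
```python
from h import *
t=cv2.imread("pics/top0.png");s=cv2.imread("pics/scene0.png")
a=cv2.resize(t[165:245,125:225],(800,640),interpolation=cv2.INTER_CUBIC)[:,:]
b=cv2.resize(t[245:290,300:400],(400,180),interpolation=cv2.INTER_CUBIC)
c=cv2.resize(s[225:280,310:410],(400,220),interpolation=cv2.INTER_CUBIC)
a=cv2.resize(a,(500,400))
d=cv2.resize(s[260:320,155:245],(300,200),interpolation=cv2.INTER_CUBIC)
o=np.zeros((600,800,3),np.uint8);o[:400,:500]=a;o[:200,500:]=d;o[400:580,:400]=b;o[380:600,400:]=c
cv2.imwrite("pics/crop1.png",o)
for d in imaging.outline_of("top","jig")+imaging.outline_of("top","stop"):
    r=cv2.minAreaRect(cv2.findNonZero(d["region"].astype(np.uint8)));print(d["p"],r)
```

```text
0.67 ((171.99520874023438, 203.44039916992188), (62.759498596191406, 66.82649993896484), 85.42607879638672)
0.7 ((168.5470428466797, 202.61175537109375), (64.9619369506836, 55.29816818237305), 85.60128784179688)
```

View pics/crop1.png

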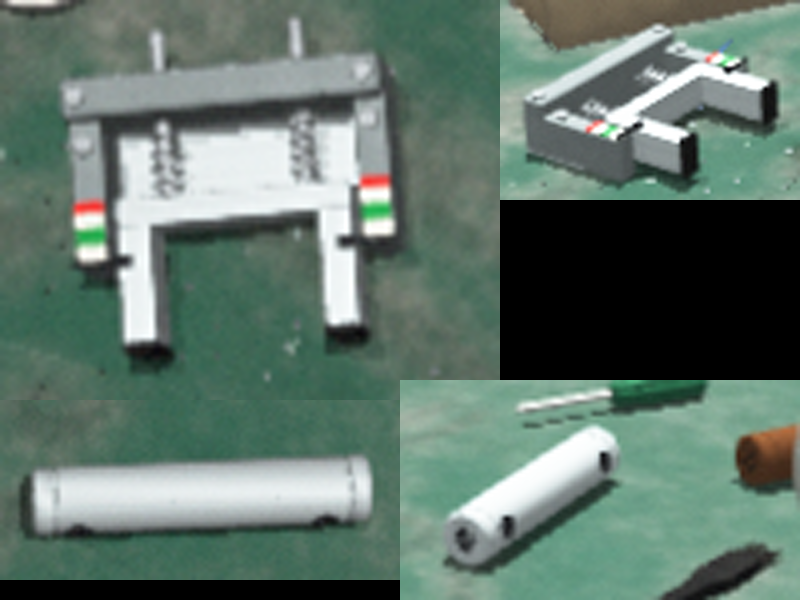

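Run:
```python
from h import *
np.set_printoptions(precision=4,suppress=True)
L=ray("top",(153.2,234.6),.033);Rr=ray("top",(194.4,230.8),.033);print("jig",L,Rr,(L+Rr)/2,np.linalg.norm(L-Rr),"yaw x-axis deg",np.degrees(np.arctan2(-(L-Rr)[0],(L-Rr)[1])))
# bar silhouette by threshold
t=cv2.imread("pics/top0.png")
m=np.zeros(t.shape[:2],np.uint8);m[250:285,300:400]=(t[250:285,300:400].min(2)>105)
p=cv2.findNonZero(m);r=cv2.minAreaRect(p);print(r)
b=cv2.boxPoints(r);e=[ray("top",x,.018)[:2] for x in b];print(e,np.mean(e,0))
vx,vy,x0,y0=cv2.fitLine(p,cv2.DIST_L2,0,.01,.01).ravel();a=ray("top",(x0-40*vx,y0-40*vy),.018);c=ray("top",(x0+40*vx,y0+40*vy),.018);print("axis yaw",np.degrees(np.arctan2(-(a-c)[0],(a-c)[1])), x0,y0,ray("top",(x0,y0),.018))
```

```text
jig [0.5161 0.0611 0.033 ] [ 0.5246 -0.0259  0.033 ] [0.5203 0.0176 0.033 ] 0.08747095729608122 yaw x-axis deg 5.587669448151024
((349.5, 266.5), (21.0, 85.0), 90.0)
[array([ 0.4729, -0.2657]), array([ 0.4736, -0.449 ]), array([ 0.4283, -0.4485]), array([ 0.4277, -0.2658])] [ 0.4506 -0.3572]
axis yaw 2.175494630562689 349.83682 267.78967 [ 0.4478 -0.3579  0.018 ]
```

```bash
cat >> h.py <<'E'
def plan(p,yaw,tilt=0):
    """tool-frame shift (cm) and rotvec to TCP p, tool down, jaw y at yaw deg from world x, tilted by tilt deg about the horizontal axis across the jaws"""
    s=ctrl.state();R0=R.from_quat(s["orientation"]);y=np.radians(yaw)
    ty=np.array([np.cos(y),np.sin(y),0]);tz=np.array([0,0,-1.]);tx=np.cross(ty,tz)
    Rt=R.from_matrix(np.c_[tx,ty,tz]);Rt=R.from_rotvec(np.cross([0,0,1],ty)*np.radians(tilt))*Rt
    d=R0.inv().apply(np.array(p)-s["tcp_pos"])*100
    print("t %.2f shift"%s["time"],d.round(2),"turn",(R0.inv()*Rt).as_rotvec().round(3),"F",s["contact_force"].round(1),"w",round(s["width"],4),"tcp",s["tcp_pos"].round(4))
E
python3 - <<'E'
from h import *
plan((.46,.2,.27),2)
plan((.436,-.3575,.2),2)
E
```

```text
t 0.90 shift [-33.82 -30.46   3.27] turn [ 0.    -0.     1.115] F [ 0.1 -0.1 -0. ] w 0.0881 tcp [0.2757 0.6161 0.3027]
t 0.90 shift [-54.4  -82.32  10.27] turn [ 0.    -0.     1.115] F [ 0.1 -0.1 -0. ] w 0.0881 tcp [0.2757 0.6161 0.3027]
```

Call:
{"fn": "carry_out", "kwargs": {
  "increments": [
    [-34,-30,2,0,0,1.115,-1],
    [-34,-30,2,0,0,1.115,-1],
    [-34,-30,2,0,0,1.115,-1],
    [-34,-30,2,0,0,1.115,-1],
    [-34,-30,2,0,0,1.115,-1],
    [-34,-30,2,0,0,1.115,-1],
    [-34,-30,2,0,0,1.115,-1],
    [-34,-30,2,0,0,1.115,-1]
  ]
}}

```text
time: 1.9
tcp_pos: [0.4645, 0.2005, 0.2828]
orientation: [0.696, 0.718, 0.0, 0.0]
contact_force: [0.4, 0.4, -0.5]
width: 0.0096
```

```bash
python3 -c "
from h import *
plan((.436,-.3575,.2),2)"
```

```text
t 1.90 shift [-55.69  -4.57   8.3 ] turn [ 0.     0.    -0.004] F [ 0.4  0.4 -0.5] w 0.0096 tcp [0.4645 0.2005 0.2828]
```

Call:
{"fn": "carry_out", "kwargs": {
  "increments": [
    [-55.7,-4.6,8.3,0,0,0,-1],
    [-55.7,-4.6,8.3,0,0,0,-1],
    [-55.7,-4.6,8.3,0,0,0,-1],
    [-55.7,-4.6,8.3,0,0,0,-1],
    [-55.7,-4.6,8.3,0,0,0,-1],
    [-55.7,-4.6,8.3,0,0,0,-1],
    [-55.7,-4.6,8.3,0,0,0,-1],
    [-55.7,-4.6,8.3,0,0,0,-1]
  ]
}}

```text
time: 2.9
tcp_pos: [0.4395, -0.2921, 0.21]
orientation: [0.696, 0.718, 0.001, 0.001]
contact_force: [0.6, 0.6, -0.2]
width: 0.0006
```

```bash
python3 -c "
from h import *
plan((.436,-.3575,.108),2)"
```

```text
t 2.90 shift [-6.53 -0.57 10.2 ] turn [ 0.002  0.    -0.003] F [ 0.6  0.6 -0.2] w 0.0006 tcp [ 0.4395 -0.2921  0.21  ]
```

Call:
{"fn": "carry_out", "kwargs": {
  "increments": [
    [-6.5,-0.6,2,0,0,0,-1],
    [-6.5,-0.6,4,0,0,0,-1],
    [-6.5,-0.6,6,0,0,0,-1],
    [-6.5,-0.6,8,0,0,0,-1],
    [-6.5,-0.6,9,0,0,0,-1],
    [-6.5,-0.6,10,0,0,0,-1],
    [-6.5,-0.6,10.2,0,0,0,-1],
    [-6.5,-0.6,10.2,0,0,0,-1]
  ]
}}

```text
time: 3.9
tcp_pos: [0.4361, -0.3573, 0.1085]
orientation: [0.696, 0.718, 0.001, 0.001]
contact_force: [-0.9, -0.0, -0.2]
width: 0.0005
```

Run:
```python
from h import *
f=imaging.grab_frame("scene");cv2.imwrite("pics/s1.png",cv2.resize(f[200:300,290:420],(780,600),interpolation=cv2.INTER_CUBIC))
plan((.436,-.3575,.100),2)
```

```text
t 3.95 shift [-0.   -0.02  0.87] turn [ 0.003  0.001 -0.003] F [ 0.2  0.3 -0.1] w 0.0003 tcp [ 0.4361 -0.3575  0.1087]
```

View pics/s1.png

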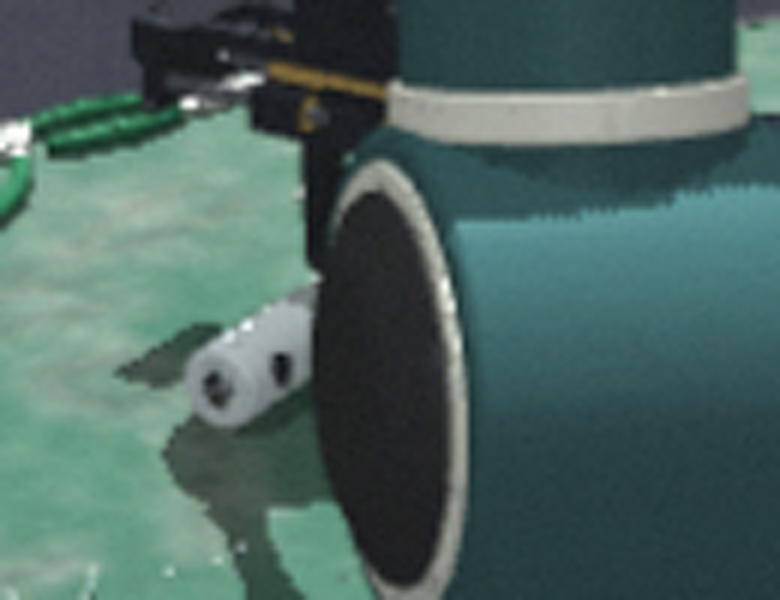

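The crop shows the fingers over the bar, the bar's near end at (215,385) in the crop and one screw at (282,370). I'll go down gently.

Call:
{"fn": "carry_out", "kwargs": {
  "increments": [
    [0,0,0.3,0,0,0,-1],
    [0,0,0.6,0,0,0,-1],
    [0,0,0.8,0,0,0,-1],
    [0,0,0.9,0,0,0,-1],
    [0,0,1.0,0,0,0,-1],
    [0,0,1.0,0,0,0,-1],
    [0,0,1.0,0,0,0,-1],
    [0,0,1.0,0,0,0,-1]
  ]
}}

```text
time: 4.95
tcp_pos: [0.437, -0.3575, 0.1001]
orientation: [0.696, 0.718, 0.001, 0.002]
contact_force: [-0.4, 3.5, 8.4]
width: 0.0003
```

Call:
{"fn": "carry_out", "kwargs": {
  "increments": [
    [0,0.5,0.15,0,0,0,-1],
    [0,1.0,0.15,0,0,0,-1],
    [0,1.6,0.15,0,0,0,-1],
    [0,2.2,0.15,0,0,0,-1],
    [0,2.8,0.15,0,0,0,-1],
    [0,3.3,0.15,0,0,0,-1],
    [0,3.6,0.15,0,0,0,-1],
    [0,3.6,0.15,0,0,0,-1]
  ]
}}

```text
time: 5.95
tcp_pos: [0.4742, -0.3561, 0.1003]
orientation: [0.696, 0.718, 0.002, 0.002]
contact_force: [0.1, 4.6, 7.6]
width: 0.0002
```

Run:
```python
from h import *
f=imaging.grab_frame("scene");a=cv2.resize(f[225:285,300:360],(400,400),interpolation=cv2.INTER_CUBIC)
g=imaging.grab_frame("top");b=cv2.resize(g[235:295,295:355],(400,400),interpolation=cv2.INTER_CUBIC)
cv2.imwrite("pics/s2.png",np.hstack([a,b]))
plan((.436,-.3575,.100),2)
```

```text
t 6.05 shift [-0.03 -3.81  0.  ] turn [ 0.006  0.001 -0.004] F [0.8 3.4 7.9] w 0.0002 tcp [ 0.474  -0.3561  0.1003]
```

View pics/s2.png

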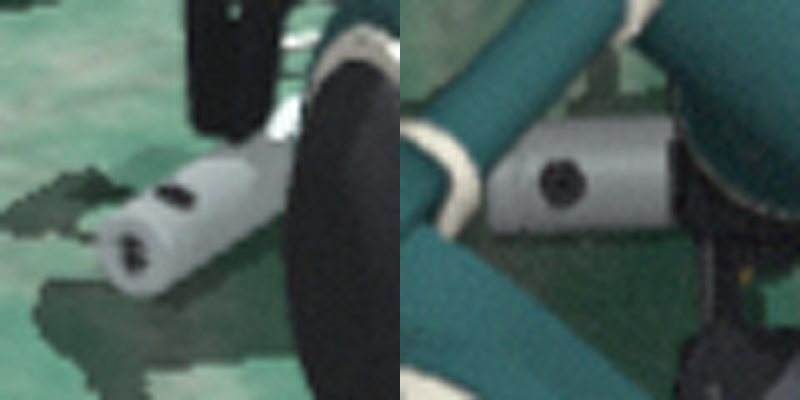

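Run:
```python
from h import *
u=319.45
e1=ray("top",(u,252.7),.018);e2=ray("top",(u,269.95),.018);c=(e1+e2)/2;print("axis",c,np.linalg.norm(e1-e2))
o=np.array(imaging.get_calibration("top")["world_from_camera"])[:3,3]
s=ray("top",(u,262.3),0.0);d=(s-o)
# intersect ray with cylinder (axis ~y)
for cx in(c[0],c[0]-.002,c[0]+.002):
    A=d[0]**2+d[2]**2;ox=o[0]-cx;oz=o[2]-.018;B=ox*d[0]+oz*d[2];C=ox**2+oz**2-.018**2
    k=(-B-np.sqrt(B*B-A*C))/A;p=o+k*d;print(cx,p,"deg toward +x",np.degrees(np.arctan2(p[0]-cx,p[2]-.018)))
```

```text
axis [ 0.46155305 -0.29247988  0.018     ] 0.0371965563129822
0.461553047658912 [ 0.45815745 -0.29214629  0.03567682] deg toward +x -10.87366717642219
0.459553047658912 [ 0.4581383  -0.29214117  0.03594432] deg toward +x -4.5079295718936505
0.463553047658912 [ 0.45819279 -0.29215572  0.03518335] deg toward +x -17.325052082425294
```

Call:
{"fn": "carry_out", "kwargs": {
  "increments": [
    [0,0.2,0.15,0,0,0,-1],
    [0,0.4,0.15,0,0,0,-1],
    [0,0.6,0.15,0,0,0,-1],
    [0,0.7,0.15,0,0,0,-1],
    [0,0.8,0.15,0,0,0,-1],
    [0,0.8,0.15,0,0,0,-1],
    [0,0.8,0.15,0,0,0,-1],
    [0,0.8,0.1,0,0,0,-1]
  ]
}}

```text
time: 7.05
tcp_pos: [0.4825, -0.3557, 0.0998]
orientation: [0.696, 0.718, 0.002, 0.003]
contact_force: [0.5, 2.4, 3.9]
width: 0.0004
```

Run:
```python
from h import *
f=imaging.grab_frame("top");cv2.imwrite("pics/t3.png",f)
g=f[235:295,295:355];v=g.min(2);print([list(g[i,[20,24,35]].max(1)) for i in range(10,45)])
plan((.436,-.3575,.100),2)
```

```text
[[np.uint8(74), np.uint8(117), np.uint8(70)], [np.uint8(68), np.uint8(110), np.uint8(65)], [np.uint8(69), np.uint8(111), np.uint8(62)], [np.uint8(70), np.uint8(102), np.uint8(67)], [np.uint8(63), np.uint8(89), np.uint8(65)], [np.uint8(65), np.uint8(77), np.uint8(83)], [np.uint8(99), np.uint8(109), np.uint8(115)], [np.uint8(115), np.uint8(119), np.uint8(119)], [np.uint8(127), np.uint8(129), np.uint8(127)], [np.uint8(133), np.uint8(114), np.uint8(130)], [np.uint8(135), np.uint8(62), np.uint8(135)], [np.uint8(127), np.uint8(48), np.uint8(141)], [np.uint8(110), np.uint8(51), np.uint8(143)], [np.uint8(107), np.uint8(34), np.uint8(145)], [np.uint8(121), np.uint8(43), np.uint8(142)], [np.uint8(131), np.uint8(54), np.uint8(133)], [np.uint8(131), np.uint8(56), np.uint8(124)], [np.uint8(123), np.uint8(94), np.uint8(120)], [np.uint8(117), np.uint8(114), np.uint8(114)], [np.uint8(110), np.uint8(110), np.uint8(106)], [np.uint8(104), np.uint8(100), np.uint8(102)], [np.uint8(92), np.uint8(90), np.uint8(82)], [np.uint8(74), np.uint8(64), np.uint8(53)], [np.uint8(50), np.uint8(48), np.uint8(44)], [np.uint8(54), np.uint8(49), np.uint8(49)], [np.uint8(68), np.uint8(63), np.uint8(64)], [np.uint8(63), np.uint8(64), np.uint8(62)], [np.uint8(65), np.uint8(66), np.uint8(61)], [np.uint8(72), np.uint8(62), np.uint8(58)], [np.uint8(83), np.uint8(60), np.uint8(59)], [np.uint8(99), np.uint8(65), np.uint8(61)], [np.uint8(100), np.uint8(64), np.uint8(59)], [np.uint8(98), np.uint8(82), np.uint8(57)], [np.uint8(97), np.uint8(92), np.uint8(57)], [np.uint8(97), np.uint8(99), np.uint8(61)]]
t 7.10 shift [-0.04 -4.64 -0.06] turn [ 0.007  0.001 -0.004] F [0.9 2.9 5.4] w 0.0002 tcp [ 0.4824 -0.3557  0.0997]
```

Call:
{"fn": "carry_out", "kwargs": {
  "increments": [
    [0,0.06,0.06,0,0,0,-1],
    [0,0.12,0.06,0,0,0,-1],
    [0,0.12,0.06,0,0,0,-1],
    [0,0.12,0.06,0,0,0,-1],
    [0,0.12,-0.5,0,0,0,-1],
    [0,0.12,-3,0,0,0,-1],
    [0,0.12,-6,0,0,0,-1],
    [0,0.12,-9,0,0,0,-1]
  ]
}}

```text
time: 8.1
tcp_pos: [0.4824, -0.3557, 0.19]
orientation: [0.696, 0.718, 0.002, 0.002]
contact_force: [0.7, -0.2, -0.3]
width: 0.0004
```

Run:
```python
from h import *
f=imaging.grab_frame("top");cv2.imwrite("pics/t4.png",f)
g=imaging.grab_frame("scene")
b=cv2.resize(f[220:310,290:410],(800,600),interpolation=cv2.INTER_CUBIC)
b[:300,:300]=cv2.resize(g[220:280,300:360],(300,300),interpolation=cv2.INTER_CUBIC)
cv2.imwrite("pics/c4.png",b)
plan((.4715,-.356,.1),2)
```

```text
t 8.20 shift [ 0.23 -1.41  9.34] turn [ 0.012  0.006 -0.004] F [ 0.3 -0.1  0.1] w 0.0006 tcp [ 0.4846 -0.3573  0.1935]
```

View pics/c4.png

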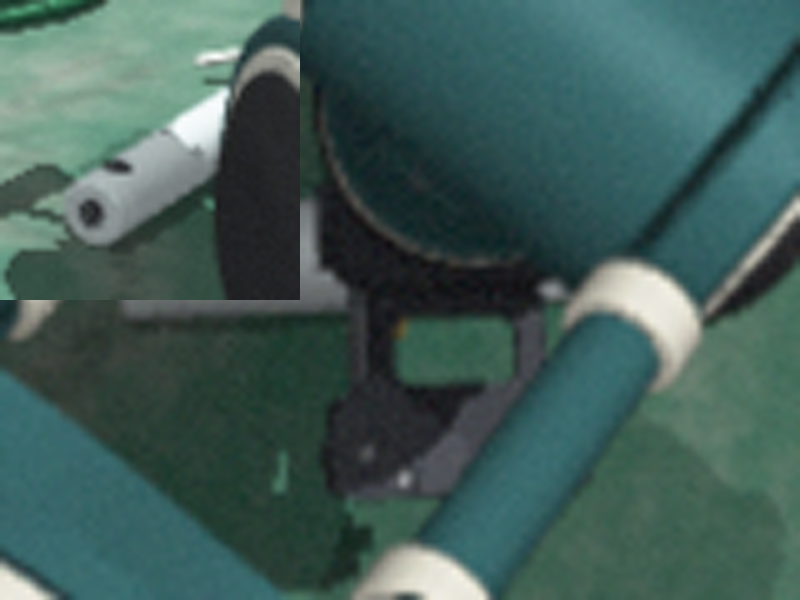

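The inset shows the screw on top of the bar at (118,165) in the crop. I'll measure the roll angle from the top picture without a further view.

```bash
cat >> h.py <<'E'
def roll(f,u0,u1,v0,v1):
    """screw angle about bar axis in top image window, image-based; +: leaning to image up (world +x)"""
    g=cv2.resize(f[v0:v1,u0:u1],None,fx=4,fy=4,interpolation=cv2.INTER_CUBIC).astype(int)
    lo=g.min(2);sat=g.max(2)-lo
    bar=((lo>75)&(sat<40)).astype(np.uint8)
    n,l,st,ce=cv2.connectedComponentsWithStats(bar);k=1+st[1:,4].argmax();c=(l==k).astype(np.uint8)
    cs,_=cv2.findContours(c,cv2.RETR_EXTERNAL,cv2.CHAIN_APPROX_NONE);fill=np.zeros_like(c);cv2.drawContours(fill,cs,-1,1,-1)
    hole=cv2.erode(fill,np.ones((9,9)))&(g.max(2)<75).astype(np.uint8)
    n,l,st,ce=cv2.connectedComponentsWithStats(hole)
    for k in range(1,n):
        if st[k,4]<100: continue
        x,y=ce[k]
        cols=[np.flatnonzero(fill[:,int(x+d)]) for d in (-24,-20,20,24) if 0<=x+d<fill.shape[1]]
        e=np.array([(q[0],q[-1]+1) for q in cols if len(q)]).mean(0)/4
        y=(y+.5)/4;m=e.mean();r=(e[1]-e[0])/2
        print("screw px",u0+x/4,v0+y,"edges",v0+e,"off",m-y,"sin->deg",np.degrees(np.arcsin((m-y)/r)),"area",st[k,4:])
E
python3 - <<'E'
from h import *
f=cv2.imread("pics/t4.png");roll(f,303,340,238,282)
E
```

```text
screw px 319.09375 258.45878623188406 edges [243.4375 266.8125] off -3.3337862318840585 sin->deg -16.573418749942864 area [552]
```

Run:
```python
from h import *
print(ray("top",(319,258.6),.018))
plan((.470,-.356,.1),2)
plan((.470,-.356,.068),2)
```

```text
[ 0.46740035 -0.29149914  0.018     ]
t 8.20 shift [ 0.23 -1.56  9.34] turn [ 0.012  0.006 -0.004] F [ 0.3 -0.1  0.1] w 0.0006 tcp [ 0.4846 -0.3573  0.1935]
t 8.20 shift [ 0.25 -1.6  12.53] turn [ 0.012  0.006 -0.004] F [ 0.3 -0.1  0.1] w 0.0006 tcp [ 0.4846 -0.3573  0.1935]
```

Call:
{"fn": "carry_out", "kwargs": {
  "increments": [
    [0.1,-1.6,2,0.012,0.006,0,1],
    [0.2,-1.6,2,0.012,0.006,0,1],
    [0.2,-1.6,2,0.012,0.006,0,1],
    [0.2,-1.6,3,0.012,0.006,0,1],
    [0.2,-1.6,4,0.012,0.006,0,1],
    [0.2,-1.6,6,0.012,0.006,0,1],
    [0.2,-1.6,7,0.012,0.006,0,1],
    [0.2,-1.6,7,0.012,0.006,0,1]
  ]
}}

```text
time: 9.2
tcp_pos: [0.4685, -0.3555, 0.1216]
orientation: [0.696, 0.718, -0.0, -0.002]
contact_force: [-0.1, 0.0, 1.4]
width: 0.0784
```

```bash
python3 -c "
from h import *
plan((.470,-.356,.068),2)"
```

```text
t 9.20 shift [-0.06  0.16  5.36] turn [-0.003 -0.002 -0.004] F [-0.1  0.   1.4] w 0.0784 tcp [ 0.4685 -0.3555  0.1216]
```

Call:
{"fn": "carry_out", "kwargs": {
  "increments": [
    [0,0.15,1.5,0,0,0,1],
    [0,0.15,3,0,0,0,1],
    [0,0.15,4.3,0,0,0,1],
    [0,0.15,5.1,0,0,0,1],
    [0,0.15,5.3,0,0,0,1],
    [0,0.15,5.3,0,0,0,0],
    [0,0.15,5.3,0,0,0,-0.1],
    [0,0.15,5.3,0,0,0,-0.1]
  ]
}}

```text
time: 10.2
tcp_pos: [0.4701, -0.3556, 0.0691]
orientation: [0.696, 0.718, -0.0, -0.001]
contact_force: [0.3, -0.4, 0.1]
width: 0.0605
```

Call:
{"fn": "carry_out", "kwargs": {
  "increments": [
    [0,0,0,0,0,0,-0.1],
    [0,0,0,0,0,0,-1],
    [0,0,0,0,0,0,-1],
    [0,0,0,0,0,0,-1],
    [0,0,0,0,0,0,-1],
    [0,0,0,0,0,0,-1],
    [0,0,0,0,0,0,-1],
    [0,0,0,0,0,0,-1]
  ]
}}

```text
time: 11.2
tcp_pos: [0.4702, -0.3556, 0.0692]
orientation: [0.696, 0.718, -0.0, -0.001]
contact_force: [-1.0, 0.6, 2.3]
width: 0.0351
```

Run:
```python
from h import *
f=imaging.grab_frame("top");cv2.imwrite("pics/t5.png",f)
g=imaging.grab_frame("scene")
b=np.hstack([cv2.resize(f[225:295,295:365],(400,400),interpolation=cv2.INTER_CUBIC),cv2.resize(g[210:280,295:365],(400,400),interpolation=cv2.INTER_CUBIC)])
cv2.imwrite("pics/c5.png",b)
roll(f,303,340,238,282)
plan((.4715,-.356,.1),2)
```

```text
screw px 319.1218411552347 258.53113718411555 edges [254.0625 266.875 ] off 1.9376128158844779 sin->deg 17.605214206003414 area [554]
t 11.30 shift [-0.03  0.12 -3.08] turn [-0.002 -0.001 -0.004] F [-0.7  0.2  3.3] w 0.0353 tcp [ 0.4702 -0.3556  0.0692]
```

View pics/c5.png

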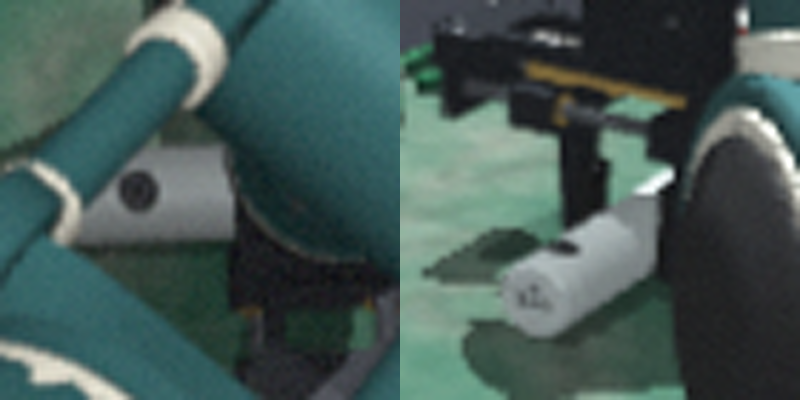

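Gripped at 35 mm width, with the screw visible at (138,191) in the crop, against a bar mid-line near row 196. That is close to upright. Lift and carry.

Call:
{"fn": "carry_out", "kwargs": {
  "increments": [
    [0,0,-0.5,0,0,0,-1],
    [0,0,-1.5,0,0,0,-1],
    [0,0,-3,0,0,0,-1],
    [0,0,-5,0,0,0,-1],
    [0,0,-7,0,0,0,-1],
    [0,0,-8,0,0,0,-1],
    [0,0,-8,0,0,0,-1],
    [0,0,-8,0,0,0,-1]
  ]
}}

```text
time: 12.3
tcp_pos: [0.47, -0.3554, 0.1487]
orientation: [0.696, 0.718, -0.0, -0.002]
contact_force: [0.5, -1.1, -2.4]
width: 0.0352
```

```bash
python3 -c "
from h import *
plan((.465,.0123,.15),5.6)"
```

```text
t 12.30 shift [36.77  0.64 -0.06] turn [-0.003 -0.002 -0.067] F [ 0.5 -1.1 -2.4] w 0.0352 tcp [ 0.47   -0.3554  0.1487]
```

Call:
{"fn": "carry_out", "kwargs": {
  "increments": [
    [2,0,0,0,0,-0.01,-1],
    [6,0.1,0,0,0,-0.02,-1],
    [11,0.2,0,0,0,-0.03,-1],
    [16,0.3,0,0,0,-0.04,-1],
    [21,0.4,0,0,0,-0.05,-1],
    [26,0.5,0,0,0,-0.06,-1],
    [31,0.6,0,0,0,-0.067,-1],
    [34,0.6,0,0,0,-0.067,-1]
  ]
}}

```text
time: 13.3
tcp_pos: [0.4636, -0.0124, 0.1485]
orientation: [0.671, 0.742, -0.001, -0.003]
contact_force: [0.2, -0.4, -4.1]
width: 0.0356
```

```bash
python3 -c "
from h import *
plan((.465,.0123,.15),5.6);plan((.465,.0123,.085),5.6)"
```

```text
t 13.30 shift [ 2.45  0.38 -0.14] turn [-0.005 -0.003  0.002] F [ 0.2 -0.4 -4.1] w 0.0356 tcp [ 0.4636 -0.0124  0.1485]
t 13.30 shift [2.43 0.41 6.36] turn [-0.005 -0.003  0.002] F [ 0.2 -0.4 -4.1] w 0.0356 tcp [ 0.4636 -0.0124  0.1485]
```

Call:
{"fn": "carry_out", "kwargs": {
  "increments": [
    [1,0.1,0,-0.005,-0.003,0.002,-1],
    [1.8,0.2,0.5,-0.005,-0.003,0.002,-1],
    [2.4,0.3,1.5,-0.005,-0.003,0.002,-1],
    [2.4,0.4,3,-0.005,-0.003,0.002,-1],
    [2.4,0.4,4.5,-0.005,-0.003,0.002,-1],
    [2.4,0.4,5.5,-0.005,-0.003,0.002,-1],
    [2.4,0.4,6.3,-0.005,-0.003,0.002,-1],
    [2.4,0.4,6.3,-0.005,-0.003,0.002,-1]
  ]
}}

```text
time: 14.3
tcp_pos: [0.4644, 0.0119, 0.0847]
orientation: [0.672, 0.741, -0.0, -0.001]
contact_force: [-0.1, 0.4, -3.7]
width: 0.0351
```

Run:
```python
from h import *
f=imaging.grab_frame("top");cv2.imwrite("pics/t6.png",f)
g=imaging.grab_frame("scene")
b=np.vstack([cv2.resize(f[175:275,110:240],(520,400),interpolation=cv2.INTER_CUBIC)])
c=cv2.resize(g[250:340,170:280],(275,225),interpolation=cv2.INTER_CUBIC)
o=np.zeros((400,800,3),np.uint8);o[:,:520]=b;o[:225,520:795]=c
cv2.imwrite("pics/c6.png",o)
plan((.465,.0123,.085),5.6)
```

```text
t 14.40 shift [ 0.04 -0.02  0.07] turn [ 0.001 -0.     0.   ] F [ 0.1  0.1 -2.7] w 0.0353 tcp [0.4652 0.012  0.0857]
```

View pics/c6.png

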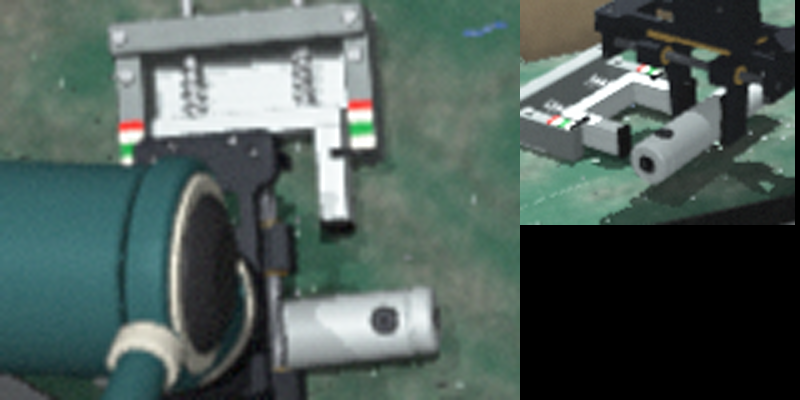

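Run:
```python
from h import *
np.set_printoptions(precision=4,suppress=True)
f=cv2.imread("pics/t6.png")
g=f[235:275,180:230].astype(int);lo=g.min(2)
E=[]
for c in (20,22,23,29,30,31,32):
    p=lo[:,c]
    up=next(i for i in range(5,30) if p[i]>=95); dn=next(i for i in range(up+8,39) if p[i]<80)
    a=up-1+(95-p[up-1])/(p[up]-p[up-1]); b=dn-1+(p[dn-1]-80)/(p[dn-1]-p[dn]);E.append((180+c,235+a,235+b,p[up-2:up+2],p[dn-2:dn+2]));print(E[-1])
m=np.array([e[:3] for e in E])
s=lo[8:36,18:36];d=(s<95).astype(np.uint8);n,l,st,ce=cv2.connectedComponentsWithStats(d)
for k in range(1,n): print(st[k],ce[k]+[198,243])
mid=np.polyfit(m[:,0],m[:,1:].mean(1),1);wid=(m[:,2]-m[:,1]).mean();print("mid at 206",np.polyval(mid,206),"w",wid,"slope",mid[0])
print(lo[14,30:48])
for u in (218.,219,220):print(ray("top",(u,np.polyval(mid,u)),.035))
```

```text
(200, np.float64(247.45), np.float64(264.54901960784315), array([ 69,  77, 117, 169]), array([141, 108,  57,  39]))
(202, np.float64(247.14893617021278), np.float64(264.41379310344826), array([ 72,  88, 135, 173]), array([139, 104,  46,  41]))
(203, np.float64(247.01960784313727), np.float64(264.35185185185185), array([ 72,  94, 145, 173]), array([134,  99,  45,  37]))
(209, np.float64(240.0), np.float64(263.58490566037733), array([ 91,  90,  95, 104]), array([145, 111,  58,  37]))
(210, np.float64(240.16666666666666), np.float64(263.54), array([ 94,  94, 100, 105]), array([144, 107,  57,  37]))
(211, np.float64(240.0), np.float64(263.47169811320754), array([ 99, 112,  95, 103]), array([142, 105,  52,  31]))
(212, np.float64(240.5625), np.float64(263.43859649122805), array([110,  86, 102, 106]), array([130, 105,  48,  40]))
[ 0  0 12  5 49] [202.6531 244.9184]
[ 5  9  6  6 29] [205.6897 254.4483]
[  0  20  18   8 119] [206.8487 266.9664]
mid at 206 253.85090059910323 w 20.714593449705642 slope -0.4215032879472702
[187 175 187 203 201 196 190 146  98 102 108 107 106 104 107 107 113 107]
[ 0.4861 -0.0771  0.035 ]
[ 0.487  -0.0792  0.035 ]
[ 0.4879 -0.0813  0.035 ]
```

```bash
python3 -c "
from h import *
plan((.4628,.0135,.0695),5.6,-2.5)"
```

```text
t 14.40 shift [ 0.18 -0.23  1.62] turn [-0.043 -0.     0.   ] F [ 0.1  0.1 -2.7] w 0.0353 tcp [0.4652 0.012  0.0857]
```

Call:
{"fn": "carry_out", "kwargs": {
  "increments": [
    [0.1,-0.1,0.2,-0.02,0,0,-1],
    [0.18,-0.23,0.5,-0.043,0,0,-1],
    [0.18,-0.23,0.8,-0.043,0,0,-1],
    [0.18,-0.23,1.1,-0.043,0,0,-1],
    [0.18,-0.23,1.4,-0.043,0,0,-1],
    [0.18,-0.23,1.5,-0.043,0,0,-1],
    [0.18,-0.23,1.6,-0.043,0,0,-1],
    [0.18,-0.23,1.6,-0.043,0,0,-1]
  ]
}}

```text
time: 15.4
tcp_pos: [0.4628, 0.0135, 0.0697]
orientation: [0.671, 0.741, 0.016, 0.015]
contact_force: [0.1, 0.2, -3.1]
width: 0.0354
```

Run:
```python
from h import *
u=np.array([.9952,.0976])
plan((.4628,.0135,.069),5.6,-2.5)
for pr in(0,.012):
    a=np.array([.518,.0175])+u*(-.018+pr);print(pr);plan((a[0]-.0022,a[1],.069),5.6,-2.5)
```

```text
t 15.40 shift [-0.   -0.    0.07] turn [-0. -0.  0.] F [ 0.1  0.2 -3.1] w 0.0354 tcp [0.4628 0.0135 0.0697]
0
t 15.40 shift [-0.12  3.51  0.22] turn [-0. -0.  0.] F [ 0.1  0.2 -3.1] w 0.0354 tcp [0.4628 0.0135 0.0697]
0.012
t 15.40 shift [-0.12  4.71  0.27] turn [-0. -0.  0.] F [ 0.1  0.2 -3.1] w 0.0354 tcp [0.4628 0.0135 0.0697]
```

Call:
{"fn": "carry_out", "kwargs": {
  "increments": [
    [0,0.5,0.02,0,0,0,-1],
    [0,1.2,0.05,0,0,0,-1],
    [-0.1,1.9,0.08,0,0,0,-1],
    [-0.1,2.4,0.1,0,0,0,-1],
    [-0.1,2.8,0.12,0,0,0,-1],
    [-0.1,2.8,0.2,0,0,0,-1],
    [-0.1,2.8,0.24,0,0,0,-1],
    [-0.1,2.8,0.24,0,0,0,-1]
  ]
}}

```text
time: 16.4
tcp_pos: [0.4914, 0.0153, 0.0691]
orientation: [0.671, 0.741, 0.017, 0.015]
contact_force: [0.8, 0.2, 2.9]
width: 0.035
```

Run:
```python
from h import *
u=np.array([.9952,.0976])
for pr in(0,.009,.012):
    a=np.array([.518,.0175])+u*(-.018+pr);print(pr);plan((a[0]-.0022,a[1],.0689),5.6,-2.5)
```

```text
0
t 16.40 shift [-0.02  0.65  0.05] turn [ 0.001 -0.     0.   ] F [0.8 0.2 2.9] w 0.035 tcp [0.4914 0.0153 0.0691]
0.009
t 16.40 shift [-0.02  1.55  0.09] turn [ 0.001 -0.     0.   ] F [0.8 0.2 2.9] w 0.035 tcp [0.4914 0.0153 0.0691]
0.012
t 16.40 shift [-0.02  1.85  0.11] turn [ 0.001 -0.     0.   ] F [0.8 0.2 2.9] w 0.035 tcp [0.4914 0.0153 0.0691]
```

Call:
{"fn": "carry_out", "kwargs": {
  "increments": [
    [0,0.3,0.03,0,0,0,-1],
    [0,0.6,0.04,0,0,0,-1],
    [0,0.9,0.05,0,0,0,-1],
    [0,1.1,0.06,0,0,0,-1],
    [0,1.3,0.07,0,0,0,-1],
    [0,1.5,0.08,0,0,0,-1],
    [0,1.5,0.08,0,0,0,-1],
    [0,1.5,0.08,0,0,0,-1]
  ]
}}

```text
time: 17.4
tcp_pos: [0.5011, 0.0164, 0.069]
orientation: [0.671, 0.741, 0.012, 0.01]
contact_force: [-18.6, -1.7, 24.0]
width: 0.0356
```

Run:
```python
from h import *
f=imaging.grab_frame("top");cv2.imwrite("pics/t7.png",f)
g=imaging.grab_frame("scene");cv2.imwrite("pics/s7.png",g)
b=cv2.resize(f[175:255,120:225],(525,400),interpolation=cv2.INTER_CUBIC)
c=cv2.resize(g[255:325,160:245],(680//2*1,280),interpolation=cv2.INTER_CUBIC)
o=np.zeros((400,865,3),np.uint8);o[:,:525]=b;o[:280,525:]=c
cv2.imwrite("pics/c7.png",o[:,:800])
plan((.465,.0123,.085),5.6,-2.5)
```

```text
t 17.50 shift [-0.06 -3.58 -1.71] turn [-0.011 -0.001  0.001] F [-17.7  -2.2  24.8] w 0.0351 tcp [0.5011 0.0164 0.069 ]
```

View pics/c7.png

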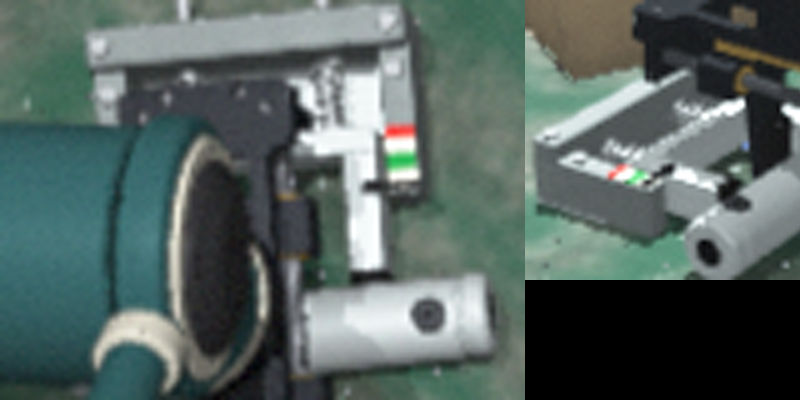

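Force is 18 N with hardly any pointer travel: the right pointer is still at the white end, crop (375,186), and Fz is 24 N. So the bar is dragging on the bench. I'll back off and lift slightly, then measure its roll.

Call:
{"fn": "carry_out", "kwargs": {
  "increments": [
    [0,-0.3,-0.1,0,0,0,-1],
    [0,-0.5,-0.3,0,0,0,-1],
    [0,-0.7,-0.4,0,0,0,-1],
    [0,-0.8,-0.4,0,0,0,-1],
    [0,-0.8,-0.4,0,0,0,-1],
    [0,-0.8,-0.4,0,0,0,-1],
    [0,-0.8,-0.4,0,0,0,-1],
    [0,-0.8,-0.4,0,0,0,-1]
  ]
}}

```text
time: 18.5
tcp_pos: [0.4931, 0.0156, 0.0728]
orientation: [0.671, 0.741, 0.012, 0.011]
contact_force: [-0.1, -0.2, -3.2]
width: 0.035
```

```bash
cat >> h.py <<'E'
def roll2(f,zc,u0=184,u1=222,v0=228,v1=265):
    """right screw: angle from vertical (+ = leaning +x) from half-level edges of top image"""
    lo=f.min(2).astype(float)
    sub=lo[v0:v1,u0:u1];bar=cv2.morphologyEx((sub>120).astype(np.uint8),cv2.MORPH_OPEN,np.ones((3,3)))
    n,l,st,ce=cv2.connectedComponentsWithStats(bar);k=1+st[1:,4].argmax();c=(l==k).astype(np.uint8)
    c=cv2.morphologyEx(c,cv2.MORPH_CLOSE,np.ones((9,9)))
    d=((sub<100)&(cv2.erode(c,np.ones((3,3)))>0))*np.clip(130-sub,0,None)
    yy,xx=np.mgrid[:sub.shape[0],:sub.shape[1]];su=(d*xx).sum()/d.sum()+u0;sv=(d*yy).sum()/d.sum()+v0
    E=[]
    for q in list(range(int(su)-9,int(su)-4))+list(range(int(su)+5,int(su)+8)):
        p=lo[:,q];i0=int(round(sv));
        i=i0
        while p[i]>p[i0-3:i0+4].max()*0+105: i-=1
        a=i+(105-p[i])/(p[i+1]-p[i]);i=i0
        while p[i]>90: i+=1
        b=i-1+(p[i-1]-90)/(p[i-1]-p[i]);E.append((q,a,b))
    E=np.array(E);w=np.median(E[:,2]-E[:,1]);E=E[abs(E[:,2]-E[:,1]-w)<1.2]
    m=np.polyval(np.polyfit(E[:,0],E[:,1:].mean(1),1),su);ax=ray("top",(su,m),zc);o=np.array(imaging.get_calibration("top")["world_from_camera"])[:3,3]
    per=np.degrees(np.arctan2(ax[0]-o[0],o[2]-zc));off=np.degrees(np.arcsin((m-sv)/(w/2)))
    print("screw",su,sv,"mid",m,"w",w,"n",len(E),"off",off,"persp",per,"roll",off-per,"axis",ax)
E
python3 - <<'E'
from h import *
for n,z in(("t6",.035),("t7",.018)): roll2(cv2.imread(f"pics/{n}.png"),z)
f=imaging.grab_frame("top");cv2.imwrite("pics/t8.png",f);roll2(f,.022)
plan((.4935,.0155,.073),5.6,-2.5)
E
```

```text
screw 213.6087920206871 258.14887329146654 mid 259.4874815085536 w 6.375750750750768 n 7 off 24.828657371231245 persp 4.352862081425271 roll 20.475795289805973 axis [ 0.46336345 -0.06831508  0.035     ]
screw 205.48273363921757 234.38130886259358 mid 238.04786032659257 w 16.51551226551227 n 6 off 26.36021109092251 persp 6.617776355975811 roll 19.7424347349467 axis [ 0.51088942 -0.04690806  0.018     ]
screw 210.04573804573803 242.09646569646569 mid 244.67968405892933 w 9.374842767295618 n 2 off 33.442223782022616 persp 5.918231932426695 roll 27.52399184959592 axis [ 0.49615703 -0.05774666  0.022     ]
t 18.55 shift [-0.02  0.05 -0.02] turn [-0.011 -0.001  0.001] F [ 0.3  0.3 -3.6] w 0.0353 tcp [0.493  0.0156 0.0727]
```

Run:
```python
from h import *
for n,v in (("t6",242),("t7",228),("t8",232)):
    f=cv2.imread(f"pics/{n}.png").min(2);print(n,v)
    for u in (197,199,201): print(u,*f[v:v+26,u])
    print("screw");
    for r in range(v+4,v+20): print(r,*f[r,200:213])
```

```text
t6 242
197 64 58 64 66 54 58 97 161 183 200 209 218 227 234 236 232 222 211 198 178 151 139 112 69 35 48
199 65 63 68 62 60 64 109 171 188 200 209 220 227 232 237 229 220 208 194 178 166 144 104 60 42 50
201 66 64 67 65 68 81 124 170 192 203 213 224 228 233 237 230 221 207 191 176 159 140 108 51 40 53
screw
246 69 68 72 72 79 85 85 85 88 93 100 108 107
247 77 81 88 94 102 109 104 105 108 120 123 134 126
248 117 124 135 145 153 160 156 158 160 165 164 163 173
249 169 170 173 173 179 186 180 185 189 190 187 175 187
250 191 192 192 194 192 184 186 199 199 202 195 183 188
251 200 203 202 192 175 149 155 173 183 206 209 187 194
252 210 213 203 148 95 75 75 82 106 195 217 197 201
253 221 224 200 90 78 83 82 78 74 146 226 190 207
254 231 228 176 80 86 69 65 91 88 156 236 202 210
255 236 233 170 78 88 64 67 83 80 141 238 209 219
256 238 237 203 95 84 76 74 81 76 150 231 208 221
257 230 230 224 149 95 80 77 77 112 192 224 211 202
258 220 221 220 207 158 125 122 133 166 207 213 202 180
259 205 207 204 204 200 201 194 195 192 196 194 187 167
260 194 191 187 189 185 187 186 183 183 181 177 176 1
[... 1673 characters left out ...]
158 193 215 206 218 206
239 221 215 181 91 80 80 80 83 143 225 221 220 211
240 228 220 108 70 83 70 79 86 114 223 231 211 213
241 235 229 102 70 72 55 65 88 95 192 232 217 222
242 238 232 117 66 74 70 79 84 101 199 220 207 226
243 235 229 153 81 77 83 83 74 131 226 224 196 211
244 224 225 210 134 70 70 76 117 168 214 209 175 179
245 206 209 209 193 135 127 136 177 199 198 196 172 169
246 195 192 192 197 186 188 182 186 182 182 183 170 165
247 181 180 176 177 177 175 173 171 172 168 167 164 148
248 165 167 161 164 159 157 155 154 152 151 148 146 129
249 143 140 141 136 137 135 127 126 120 115 113 106 97
250 107 104 105 105 102 96 93 84 71 67 55 54 53
251 60 59 52 46 41 35 34 36 34 27 28 29 25
```

By hand from the pixel rows, the roll is about +0.5° from upright, which is fine. Now forward with the bar just clear of the bench.

Call:
{"fn": "carry_out", "kwargs": {
  "increments": [
    [0,0.3,0.1,0,0,0,-1],
    [0,0.6,0.15,0,0,0,-1],
    [0,0.9,0.18,0,0,0,-1],
    [0,1.2,0.2,0,0,0,-1],
    [0,1.4,0.2,0,0,0,-1],
    [0,1.6,0.2,0,0,0,-1],
    [0,1.7,0.2,0,0,0,-1],
    [0,1.7,0.2,0,0,0,-1]
  ]
}}

```text
time: 19.55
tcp_pos: [0.5088, 0.0173, 0.0707]
orientation: [0.671, 0.741, 0.011, 0.009]
contact_force: [-6.0, -1.5, -0.5]
width: 0.0354
```

Call:
{"fn": "carry_out", "kwargs": {
  "increments": [
    [0,0.15,0.03,0,0,0,-1],
    [0,0.2,0.03,0,0,0,-1],
    [0,0.25,0.03,0,0,0,-1],
    [0,0.3,0.04,0,0,0,-1],
    [0,0.35,0.06,0,0,0,-1],
    [0,0.35,0.08,0,0,0,-1],
    [0,0.35,0.1,0,0,0,-1],
    [0,0.35,0.1,0,0,0,-1]
  ]
}}

```text
time: 20.55
tcp_pos: [0.5109, 0.0175, 0.0697]
orientation: [0.672, 0.741, 0.01, 0.008]
contact_force: [-7.5, -1.7, 3.6]
width: 0.0352
```

Run:
```python
from h import *
f=imaging.grab_frame("top");cv2.imwrite("pics/t9.png",f)
g=imaging.grab_frame("scene");cv2.imwrite("pics/s9.png",g)
b=cv2.resize(f[175:255,120:225],(525,400),interpolation=cv2.INTER_CUBIC)
c=cv2.resize(g[255:325,160:230],(275,275),interpolation=cv2.INTER_CUBIC)
o=np.zeros((400,800,3),np.uint8);o[:,:525]=b;o[:275,525:]=c
cv2.imwrite("pics/c9.png",o)
plan((.4935,.0155,.073),5.6,-2.5)
m=f.min(2)
for u in (201,203,204,205,206): print(u,*m[222:248,u])
```

```text
t 20.65 shift [-0.03 -1.75 -0.37] turn [-0.018 -0.001  0.   ] F [-7.8 -1.5  3.9] w 0.0352 tcp [0.5109 0.0175 0.0697]
201 113 114 109 103 123 170 188 201 210 209 206 174 139 171 211 210 198 178 164 144 110 55 30 38 60 57
203 111 110 109 106 115 165 190 182 125 65 73 87 81 70 91 150 189 179 165 142 106 51 33 54 74 70
204 110 107 112 109 122 168 192 183 116 74 68 61 68 79 68 127 188 178 160 136 100 54 39 57 76 74
205 108 114 118 114 126 169 193 184 112 80 74 56 70 80 80 140 185 177 155 134 99 52 46 80 85 78
206 111 115 120 121 136 173 194 194 159 84 85 72 82 82 100 156 190 173 157 133 102 54 51 80 83 81
```

View pics/c9.png

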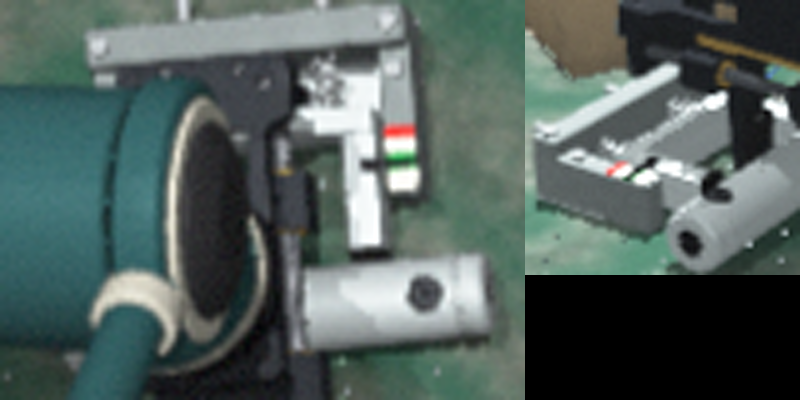

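The right pointer, at (370,163) in the crop, is inside the green band (rows about 150–167), near its outer edge. The screw is up, at (426,292). I'll press about 1.5 mm more and seat the bar.

Call:
{"fn": "carry_out", "kwargs": {
  "increments": [
    [0,0.2,0,0,0,0,-1],
    [0,0.28,0,0,0,0,-1],
    [0,0.35,0.01,0,0,0,-1],
    [0,0.35,0.02,0,0,0,-1],
    [0,0.35,0.04,0,0,0,-1],
    [0,0.35,0.06,0,0,0,-1],
    [0,0.35,0.06,0,0,0,-1],
    [0,0.35,0.06,0,0,0,-1]
  ]
}}

```text
time: 21.65
tcp_pos: [0.5126, 0.0177, 0.0692]
orientation: [0.672, 0.741, 0.009, 0.007]
contact_force: [-8.9, -0.9, 5.8]
width: 0.0355
```

Run:
```python
from h import *
f=imaging.grab_frame("top");cv2.imwrite("pics/t10.png",f)
g=imaging.grab_frame("scene");cv2.imwrite("pics/s10.png",g)
b=cv2.resize(f[190:250,165:225],(400,400),interpolation=cv2.INTER_CUBIC)
c=cv2.resize(g[265:325,170:230],(400,400),interpolation=cv2.INTER_CUBIC)
cv2.imwrite("pics/c10.png",np.hstack([b,c]))
plan((.4935,.0155,.073),5.6,-2.5)
m=f.min(2)
for u in (201,203,204,205,206): print(u,*m[222:248,u])
for n in("t0p","t9","t10"):
    q=cv2.imread("pics/top0.png" if n=="t0p" else f"pics/{n}.png")
    for u in (194,195,200,201): print(n,u,[tuple(map(int,x)) for x in q[198:218,u]] if u>=200 and n=="t10" else q[198:218,u].min(1).tolist())
```

```text
t 21.75 shift [-0.03 -1.92 -0.42] turn [-0.022 -0.002  0.   ] F [-8.8 -0.6  5.1] w 0.0355 tcp [0.5126 0.0176 0.0692]
201 112 113 110 112 138 178 199 207 210 204 172 154 198 219 218 198 185 173 154 125 89 35 39 58 62 59
203 111 114 112 126 165 182 195 177 88 74 85 81 71 76 140 194 182 167 150 118 72 35 47 73 77 75
204 108 107 110 130 165 184 191 154 80 80 62 64 71 60 118 193 182 166 148 112 67 36 57 89 83 73
205 110 116 118 135 170 188 186 148 81 88 59 66 78 66 122 193 184 167 144 112 58 39 61 89 84 71
206 112 116 116 129 165 186 193 155 86 84 75 87 83 82 139 192 177 162 143 104 58 53 77 91 85 75
t0p 194 [241, 239, 233, 209, 212, 227, 228, 219, 208, 236, 240, 244, 244, 225, 83, 47, 130, 225, 243, 242]
t0p 195 [239, 239, 239, 227, 117, 107, 110, 105, 104, 111, 115, 129, 129, 120, 60, 56, 138, 214, 232, 235]
t0p 200 [157, 153, 86, 70, 171, 248, 238, 156, 54, 47, 133, 229, 247, 229, 94, 52, 47, 47, 59, 88]
t0p 201 [158, 150, 86, 79, 173, 249, 238, 158, 51, 52, 140, 233, 245, 231, 87, 41, 47, 48, 60, 85]
t9 194 [154, 172, 175, 183, 226, 235, 239, 231, 177, 69, 63, 161, 249, 248, 247, 245,
[... 494 characters left out ...]
 138, 149, 164, 182, 196, 226, 236, 243]
t10 200 [(175, 173, 163), (162, 162, 182), (91, 96, 232), (69, 75, 250), (177, 190, 250), (252, 255, 252), (243, 251, 248), (171, 217, 163), (64, 86, 58), (63, 117, 42), (152, 216, 141), (234, 247, 238), (248, 251, 253), (249, 253, 253), (237, 245, 245), (113, 114, 109), (56, 56, 50), (52, 57, 50), (67, 77, 65), (102, 116, 96)]
t10 201 [(177, 178, 166), (158, 158, 180), (91, 93, 230), (80, 85, 252), (180, 189, 251), (252, 255, 254), (245, 254, 249), (170, 215, 162), (60, 77, 53), (65, 118, 45), (156, 218, 146), (239, 248, 244), (249, 252, 253), (249, 253, 254), (236, 242, 242), (109, 115, 112), (48, 49, 44), (53, 55, 49), (64, 73, 57), (102, 119, 95)]
```

View pics/c10.png

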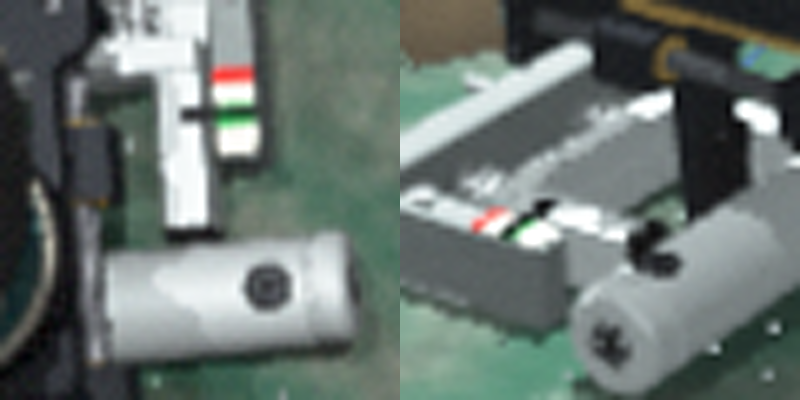

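Call:
{"fn": "carry_out", "kwargs": {
  "increments": [
    [0,0.15,0.02,0,0,0,-1],
    [0,0.12,0.02,0,0,0,-1],
    [0,0.1,0.02,0,0,0,-1],
    [0,0.1,0.02,0,0,0,-1],
    [0,0.1,0.02,0,0,0,-1],
    [0,0.1,0.02,0,0,0,-1],
    [0,0.1,0.02,0,0,0,-1],
    [0,0.1,0.02,0,0,0,-1]
  ]
}}

```text
time: 22.75
tcp_pos: [0.5127, 0.0177, 0.0692]
orientation: [0.672, 0.741, 0.008, 0.006]
contact_force: [-7.1, -0.9, 4.5]
width: 0.0352
```

Run:
```python
from h import *
f=imaging.grab_frame("top");cv2.imwrite("pics/t11.png",f)
plan((.4935,.0155,.073),5.6,-2.5)
m=f.min(2)
for u in (203,204,205,206): print(u,*m[222:248,u])
for u in (194,195,200,201): print(u,*m[198:218,u])
g=imaging.grab_frame("scene")
b=cv2.resize(f[190:250,165:225],(400,400),interpolation=cv2.INTER_CUBIC)
c=cv2.resize(g[265:325,170:230],(400,400),interpolation=cv2.INTER_CUBIC)
cv2.imwrite("pics/c11.png",np.hstack([b,c]))
```

```text
t 22.80 shift [-0.03 -1.92 -0.42] turn [-0.024 -0.002 -0.   ] F [-6.9 -1.2  3.8] w 0.0353 tcp [0.5127 0.0177 0.0692]
203 114 111 108 121 150 184 198 179 95 70 83 80 70 72 138 196 183 167 150 121 79 36 47 74 79 76
204 107 106 112 130 162 185 190 149 71 81 58 64 77 63 124 191 184 167 149 115 71 40 55 82 83 73
205 104 114 114 136 167 185 188 148 76 85 60 67 78 66 126 192 185 164 148 112 68 39 54 86 89 77
206 113 116 119 131 165 189 191 159 87 83 76 85 82 80 138 190 180 169 145 106 61 37 63 89 85 82
194 153 158 162 212 229 236 239 213 90 58 159 250 248 246 247 244 245 247 246 248
195 99 98 101 107 109 115 118 107 68 61 94 133 140 149 167 178 198 225 233 240
200 165 159 88 73 178 251 242 162 59 43 138 236 248 249 238 111 46 49 60 94
201 165 157 94 80 181 253 245 166 54 40 149 239 248 249 237 110 49 50 65 93
```

View pics/c11.png

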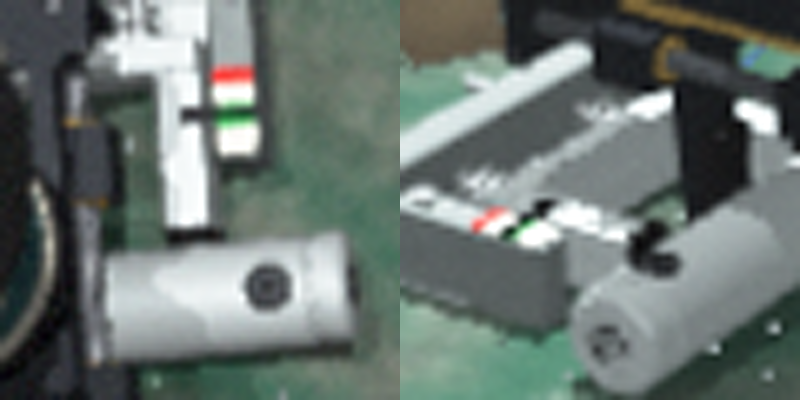

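Both pointers are in green (right at (215,113), left at (530,215) in the crop). The wrist reads 7 N along the press, and the screw is up. Handing in.

```bash
python3 -c "
from h import *
print(ctrl.close_job())"
```

```text
the job is handed in; nothing more can be done
None
```

I rolled the silver bar on the bench with the closed fingertips until its screws faced up. Then I gripped it at the middle, carried it to the jig and pressed it against both prongs. I handed the job in at 22.8 s, still holding it there.

**Last checks**
- **Press:** the wrist reads about 7.0 N along the press direction, and both pointers are in the green band. I estimate about 13 mm of travel from the pointer pixels.
- **Screws:** within about 1–2° of straight up; I can't read the pictures finer than that.
- **Bar position:** the right screw lies where a centred bar would put it relative to its prong. The bar is on the bench: its height matches where I picked it up, with about 7 N of upward support.
- **Other things:** I never moved near them on purpose, but I did not check them again at the end.

**What went wrong or disagreed**
- **First press:** it dragged the bar on the bench, about 19 N sideways and 24 N upward with hardly any pointer movement. I backed off, lifted the bar slightly and pressed again.
- **Spring force:** 13 mm of travel means about 7.8 N from the spring, slightly more than the wrist reads. Bench friction left over from easing off probably explains the difference.
- **Roll-angle script:** it gave wrong values, so I read the screw angle from the pixel rows by hand.

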